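# Turn the row of pigment jars round

### The job

The next paint layer is worked backwards: move the four pigment jars from their colour tiles on the brown board into the empty white rack, one in each pocket, in the reverse order, so that the jar that stood at the left end of the board ends at the right end of the rack, and so on along the row. The jars are glass: keep them upright and set each down gently on the pocket floor, not dropped; leave the cup, brush and saucer where they are.

Things in the scene. Friction and masses are not known exactly. Their poses are not given: they have to be found in the camera images.
- jar_blue_mid (a point): glass jar of blue pigment: upright cylinder, body 44 mm diameter and 50 mm high in blue, paper band round it, above it a black cap 34 mm across (from 56 to 70 mm) with a blue dot on top; 70 mm high in all, about 150 g. The point is its centre, 35 mm above its underside, z up. At the start it stands loose on the swatch tile of its own colour.
- jar_red_mid (a point): glass jar of red pigment: upright cylinder, body 44 mm diameter and 50 mm high in red, paper band round it, above it a black cap 34 mm across (from 56 to 70 mm) with a red dot on top; 70 mm high in all, about 150 g. The point is its centre, 35 mm above its underside, z up. At the start it stands loose on the swatch tile of its own colour.
- jar_yellow_mid (a point): glass jar of yellow pigment: upright cylinder, body 44 mm diameter and 50 mm high in yellow, paper band round it, above it a black cap 34 mm across (from 56 to 70 mm) with a yellow dot on top; 70 mm high in all, about 150 g. The point is its centre, 35 mm above its underside, z up. At the start it stands loose on the swatch tile of its own colour.
- jar_green_mid (a point): glass jar of green pigment: upright cylinder, body 44 mm diameter and 50 mm high in green, paper band round it, above it a black cap 34 mm across (from 56 to 70 mm) with a green dot on top; 70 mm high in all, about 150 g. The point is its centre, 35 mm above its underside, z up. At the start it stands loose on the swatch tile of its own colour.
- tile_blue: blue swatch tile, 96 mm (x) by 62 mm (y), 4 mm thick, fixed on the brown board; stays there and so still shows where the blue jar stood. Origin at the centre of its underside, axes parallel to the board's. The jar starts 12 mm towards +x of the tile's centre.
- tile_red: red swatch tile, 96 mm (x) by 62 mm (y), 4 mm thick, fixed on the brown board; stays there and so still shows where the red jar stood. Origin at the centre of its underside, axes parallel to the board's. The jar starts 12 mm towards +x of the tile's centre.
- tile_yellow: yellow swatch tile, 96 mm (x) by 62 mm (y), 4 mm thick, fixed on the brown board; stays there and so still shows where the yellow jar stood. Origin at the centre of its underside, axes parallel to the board's. The jar starts 12 mm towards +x of the tile's centre.
- tile_green: green swatch tile, 96 mm (x) by 62 mm (y), 4 mm thick, fixed on the brown board; stays there and so still shows where the green jar stood. Origin at the centre of its underside, axes parallel to the board's. The jar starts 12 mm towards +x of the tile's centre.
- sample_board: rack the jars start on: fixed dark brown board, 110 mm (x) by 300 mm (y), 8 mm thick, end lips 14 mm high. Origin at its underside's centre; z up, y along the row to its left end, x away from the robot; turned at most 0.3 rad. Tiles lie at y = +105, +35, -35, -105 mm in any colour order; jar centres start 47 mm above the table. It may be left or right of the white rack.
- white_rack: rack to fill: fixed white tray, 74 mm (x) by 284 mm (y), four pockets with grey floors in a row, centres at x = 0, y = +105, +35, -35, -105 mm. Pocket 66 by 66 mm inside, floor 8 mm and wall tops 20 mm above the table, walls 4 mm; a jar standing in it has its centre at z = 43 mm. Origin at its underside's centre; z up, y along the row to its left end, x away from the robot; turned at most 0.3 rad.
- rinse_cup: bystander: white ceramic cup, 74 mm across, 85 mm high, beyond the racks. Origin at the centre of its underside.
- brush: bystander: brush lying flat beyond the racks, 200 mm long along its x. Origin under its middle.
- saucer: bystander: blue saucer, 100 mm across, 18 mm high, on the robot's side of the racks. Origin at the centre of its underside.
Mind the look-alikes: they are no part of the job. Of the things that look like the part that bears jar_green_mid, the middle-sized one is meant.

How it is judged (in metres and radians):
At the end, for the whole second after the job is handed in: Each jar stands upright (within 0.12 rad) at rest on the floor of the pocket that mirrors its start: board place 1, 2, 3, 4 from the left goes to rack pocket 4, 3, 2, 1; jar centre within 14 mm of the pocket centre along each rack axis and within 6 mm of its standing height (((y of tile_blue in the frame of sample_board between 0.085 and 0.125 m and y of jar_blue_mid in the frame of white_rack between -0.119 and -0.091 m) or (y of tile_blue in the frame of sample_board between 0.015 and 0.055 m and y of jar_blue_mid in the frame of white_rack between -0.049 and -0.021 m) or (y of tile_blue in the frame of sample_board between -0.055 and -0.015 m and y of jar_blue_mid in the frame of white_rack between 0.021 and 0.049 m) or (y of tile_blue in the frame of sample_board between -0.125 and -0.085 m and y of jar_blue_mid in the frame of white_rack between 0.091 and 0.119 m)) and x of jar_blue_mid in the frame of white_rack between -0.014 and 0.014 m and z of jar_blue_mid in the frame of white_rack between 0.037 and 0.049 m and angle between each of jar_blue_mid, jar_red_mid, jar_yellow_mid, jar_green_mid's own z axis and vertical below 0.12 rad and linear speed of each of jar_blue, jar_red, jar_yellow, jar_green below 0.02 m/s and angular speed of each of jar_blue, jar_red, jar_yellow, jar_green below 0.2 rad/s and ((y of tile_red in the frame of sample_board between 0.085 and 0.125 m and y of jar_red_mid in the frame of white_rack between -0.119 and -0.091 m) or (y of tile_red in the frame of sample_board between 0.015 and 0.055 m and y of jar_red_mid in the frame of white_rack between -0.049 and -0.021 m) or (y of tile_red in the frame of sample_board between -0.055 and -0.015 m and y of jar_red_mid in the frame of white_rack between 0.021 and 0.049 m) or (y of tile_red in the frame of sample_board between -0.125 and -0.085 m and y of jar_red_mid in the frame of white_rack between 0.091 and 0.119 m)) and x of jar_red_mid in the frame of white_rack between -0.014 and 0.014 m and z of jar_red_mid in the frame of white_rack between 0.037 and 0.049 m and ((y of tile_yellow in the frame of sample_board between 0.085 and 0.125 m and y of jar_yellow_mid in the frame of white_rack between -0.119 and -0.091 m) or (y of tile_yellow in the frame of sample_board between 0.015 and 0.055 m and y of jar_yellow_mid in the frame of white_rack between -0.049 and -0.021 m) or (y of tile_yellow in the frame of sample_board between -0.055 and -0.015 m and y of jar_yellow_mid in the frame of white_rack between 0.021 and 0.049 m) or (y of tile_yellow in the frame of sample_board between -0.125 and -0.085 m and y of jar_yellow_mid in the frame of white_rack between 0.091 and 0.119 m)) and x of jar_yellow_mid in the frame of white_rack between -0.014 and 0.014 m and z of jar_yellow_mid in the frame of white_rack between 0.037 and 0.049 m and ((y of tile_green in the frame of sample_board between 0.085 and 0.125 m and y of jar_green_mid in the frame of white_rack between -0.119 and -0.091 m) or (y of tile_green in the frame of sample_board between 0.015 and 0.055 m and y of jar_green_mid in the frame of white_rack between -0.049 and -0.021 m) or (y of tile_green in the frame of sample_board between -0.055 and -0.015 m and y of jar_green_mid in the frame of white_rack between 0.021 and 0.049 m) or (y of tile_green in the frame of sample_board between -0.125 and -0.085 m and y of jar_green_mid in the frame of white_rack between 0.091 and 0.119 m)) and x of jar_green_mid in the frame of white_rack between -0.014 and 0.014 m and z of jar_green_mid in the frame of white_rack between 0.037 and 0.049 m); the robot touches nothing.
It fails at once if a jar is tipped over (angle between any of jar_blue_mid, jar_red_mid, jar_yellow_mid, jar_green_mid's own z axis and vertical above 0.7 rad).
It fails at once if a glass jar is dropped or banged into the white rack (faster than 0.5 m/s when less than 17 mm above its seat) ((horizontal distance between jar_blue_mid and white_rack below 0.15 m and z of jar_blue_mid in the frame of white_rack below 0.06 m and linear speed of jar_blue above 0.5 m/s) or (horizontal distance between jar_red_mid and white_rack below 0.15 m and z of jar_red_mid in the frame of white_rack below 0.06 m and linear speed of jar_red above 0.5 m/s) or (horizontal distance between jar_yellow_mid and white_rack below 0.15 m and z of jar_yellow_mid in the frame of white_rack below 0.06 m and linear speed of jar_yellow above 0.5 m/s) or (horizontal distance between jar_green_mid and white_rack below 0.15 m and z of jar_green_mid in the frame of white_rack below 0.06 m and linear speed of jar_green above 0.5 m/s)).
It fails at once if the cup, brush or saucer is moved by more than 30 mm (distance of any of rinse_cup, brush, saucer from where it was at the start of the episode above 0.03 m).
It also fails if it takes over 112 s, if anything falls off the work surface, if the arm or the gripper's body presses on something with over 40 N, if the wrist force passes 120 N, or if a joint passes its speed limit or range.

### The arm

A 6-joint arm with a two-finger parallel gripper is mounted at the origin on the work surface. World frame = base frame: x ahead of the robot, y to its left, z up, the work surface at z = 0. Lengths are in m, angles in degrees, forces in N, time in s.
With the tool pointing down it reaches from about 0.4 to 0.825 m from the base axis. Payload 7 kg.
Tool frame: the origin (TCP) lies at the very end of the fingers, on their centre line; the grasp point (between the pads) lies 19 mm behind it; z points along the fingers, y is the line along which they close (so a half turn about z gives the same grasp; the last joint's range is limited). The gripper opens to 88 mm and grips with 3 to 60 N. Pads are 19 mm wide; open, the fingers measure 130 mm over their backs; the gripper's body (78 mm by 193 mm) begins 47 mm behind the grasp point.
Start: joints at [85.72, 20.546, 0.682, 0, -70.136, -16.507], TCP at [0.24, 0.631, 0.206] pointing down, gripper open.
Joint ranges: [-176.03, 176.03], [-82.01, 121.73], [-58.28, 71.71], [-173.87, 95.51], [-174.79, -0.11], [-173.66, 173.66]. Speed limits (degrees/s): [136.94, 136.94, 172.46, 180, 180, 180].

### API

Orientations are given as [roll, pitch, yaw] about the fixed x, y, z axes, in that order (R = Rz(yaw) Ry(pitch) Rx(roll)).
In Python, from plant import ctrl gives the robot as it stands.
- The arm moves only by the tool carry_out, never from a script. Its argument "deltas" is a list that holds one entry, the list of rows, each a list of 5 numbers: the shift along the tool's x, y, z scaled (see below), then the turn about the tool's z scaled (see below), then the opening, from -1 (shut) to 1 (fully open). A call has 1 to 5 rows; each row is the pose to reach, as a shift and turn from the pose commanded when the call began, along the tool's axes at that moment, turning the shorter way round; what a row does not reach only later rows make up. The controller multiplies each number of a shift by 20 cm and each number of a turn by 2 pi rad. A row lasts 1/10 s, in which the tool goes at most 50 mm and 8.59 degrees, less where a joint would pass 70% of its speed; a pose out of reach is approached as far as the arm can. A call with a number of a shift or a turn outside -1 to 1 is refused whole. A call with a gripper value outside its range is refused whole. The fingers move at their own pace and stop on an object; the grip force is fixed at half the most. Time passes only in rows, so rows that repeat a pose let the fingers close. It gives the time, the measured TCP pose, the force, the opening and the grip force at its end, in the units of the state.
- ctrl.get_obs(): the state, without advancing time (a new reading comes with each control period).
- ctrl.snapshot(name): name is "scene" or "top"; returns a dict with "color" (420x560x3 uint8, red, green, blue), "camera_matrix" (3x3 intrinsics, pixels), "k1" (the pictures are not rectified: a ray, as slopes to the right and down, at radius r is drawn at 1 + k1 r^2 times it, then the intrinsics apply), "R" (3x3) and "t" (3): a world point X has camera coordinates R X + t. Camera axes: x right, y down, z forward; pixel columns grow to the right and rows downward; lengths in m; the calibration is good to about 2 mm. A picture is of the moment at which its call begins. There is no depth.
- ctrl.close_job(): hands the job in; it is judged then, once.
Trained networks look in a picture, given as the dict that the camera call returned (one of the last four; its "shot" number tells which), for a name from the list of things; names that differ only in an ending like _2 or _b are one class to them, and where a whole thing is asked for, a point or a joint stands for the part that bears it (a point fixed in the world has none). Each returns a list of dicts, best first, with "p" (0 to 1); they miss things now and then, are a little off and sometimes report something else, mostly with a low value. They report only what shows in the picture. A call takes as long as a camera call. They do not tell look-alikes from the thing itself.
- ctrl.search_frame(picture, name): "centre" ([column, row] in pixels, amid what is visible of it).
- ctrl.silhouettes(picture, name): "mask" (420x560 bool, what is visible of it) and "centre" ([column, row] in pixels, amid what is visible of it).
- ctrl.spot_point(picture, name): "centre" ([column, row] in pixels: a listed point, or the origin of a listed thing).
The state is a dict: "clock": time; "joint_pos": joint angles; "qvel": joint speeds; "tau": joint torques, N m; "tool_pos": TCP position; "orientation": TCP orientation; "force": force on the tool from outside, world axes, zero at the start; "moment": the same for the moment, N m; "opening": finger opening in m; "gripper_force": force on a finger pad.
Only numpy, scipy, OpenCV 4.12 (cv2) and the standard library are available. Lean on these libraries where they do the work, as an engineer would, in place of code of your own. Each camera call takes 0.05 s, during which the arm holds its last target. There are 200 camera calls.

## Working session

There is one attempt and no reset: what is moved stays moved. The work goes in short steps, Python scripts to look and compute and a tool call to move; the robot and the scene stay as the last step left them, time stands still between calls to the robot, and variables do not carry over. Pictures are saved under pics/ and viewed, at most 14 in all, crops included, and the job is handed in when it is done.

Besides the shell and the picture viewer there is one more tool, called after ">>>" by a JSON object that holds its "method" and its "body", one argument or row to a line. carry_out: Moves the arm, as the interface text tells. Its arguments: {"type":"object","properties":{"deltas":{"type":"array"}},"required":["deltas"]}

```bash
mkdir -p pics; cat > h.py <<'E'
import numpy as np, cv2
from plant import ctrl
def ray2z(s,px,z):
    K=np.array(s["camera_matrix"]);R=np.array(s["R"]);t=np.array(s["t"]);k=s["k1"]
    d=(np.linalg.inv(K)@[px[0],px[1],1])[:2]; u=d.copy()
    for _ in range(20): u=d/(1+k*(u@u))
    r=R.T@np.array([u[0],u[1],1]); c=-R.T@t
    return c+r*(z-c[2])/r[2]
def proj(s,X):
    c=np.array(s["R"])@np.array(X)+np.array(s["t"]); u=c[:2]/c[2]; u=u*(1+s["k1"]*(u@u))
    return (np.array(s["camera_matrix"])@[u[0],u[1],1])[:2]
def save(s,n): cv2.imwrite(f"pics/{n}.png",cv2.cvtColor(s["color"],cv2.COLOR_RGB2BGR))
E
python3 - <<'E'
from h import *
print(ctrl.get_obs())
for n in ("top","scene"):
    s=ctrl.snapshot(n); save(s,n+"0")
    print(n, "campos",-np.array(s["R"]).T@s["t"])
    for name,z in [("jar_blue_mid",.047),("jar_red_mid",.047),("jar_yellow_mid",.047),("jar_green_mid",.047),("tile_blue",.008),("tile_red",.008),("tile_yellow",.008),("tile_green",.008),("sample_board",0),("white_rack",0),("rinse_cup",0),("brush",0),("saucer",0)]:
        for d in ctrl.spot_point(s,name): print(name,round(d["p"],2),np.round(d["centre"]),ray2z(s,d["centre"],z).round(3)[:2])
E
```

```text
{'clock': 0.0, 'joint_pos': array([ 8.57208126e+01,  2.05898087e+01,  6.32913409e-01, -2.06084073e-02,
       -7.01348073e+01, -1.65068759e+01]), 'qvel': array([-0.02154734, -0.08658469, -0.15284887, -0.02467054, -0.04169418,
       -0.01457215]), 'tau': array([-9.27269211e-04, -5.82720459e+01,  2.93044746e+01,  6.99720070e+00,
        7.10932160e-03, -1.53370070e-04]), 'tool_pos': array([0.23938307, 0.63056356, 0.20553299]), 'orientation': array([ 1.79906572e+02, -7.48332311e-03, -2.07930755e+01]), 'force': array([-0.66916954,  0.38516987, -0.01761944]), 'moment': array([-0.01178884,  0.00789548,  0.0260527 ]), 'gripper_force': 0.0, 'opening': 0.087525228136833}
top campos [0.34681385 0.04310104 1.19165311]
jar_blue_mid 0.87 [213. 211.] [0.555 0.206]
jar_red_mid 0.73 [237. 218.] [0.539 0.146]
jar_yellow_mid 0.67 [265. 228.] [0.517 0.075]
jar_green_mid 0.75 [185. 204.] [0.571 0.276]
jar_green_mid 0.71 [189. 161.] [0.681 0.272]
jar_green_mid 0.63 [137. 177.] [0.635 0.4  ]
tile_blue 0.6 [215. 219.] [0.542 0.205]
tile_blue 0.2 [264. 229.] [0.519 0.078]
tile_red 0.66 [235. 230.] [0.515 0
[... 546 characters left out ...]
.] [ 0.592 -0.163]
jar_yellow_mid 0.65 [284. 221.] [0.517 0.072]
jar_yellow_mid 0.31 [312. 327.] [0.785 0.161]
jar_green_mid 0.94 [372. 247.] [0.568 0.274]
jar_green_mid 0.71 [368. 300.] [0.706 0.269]
jar_green_mid 0.55 [433. 279.] [0.636 0.404]
tile_blue 0.6 [339. 246.] [0.542 0.204]
tile_red 0.59 [311. 236.] [0.521 0.138]
tile_yellow 0.81 [287. 226.] [0.499 0.079]
tile_green 0.73 [373. 256.] [0.56  0.283]
tile_green 0.36 [309. 326.] [0.76  0.156]
sample_board 0.8 [328. 241.] [0.525 0.178]
white_rack 0.86 [176. 230.] [ 0.543 -0.184]
rinse_cup 0.94 [198. 319.] [ 0.771 -0.074]
rinse_cup 0.43 [311. 236.] [0.516 0.137]
brush 0.73 [312. 325.] [0.752 0.161]
saucer 0.74 [166. 160.] [ 0.303 -0.279]
```

```bash
python3 - <<'E'
import cv2
a=cv2.imread("pics/top0.png");b=cv2.imread("pics/scene0.png")
cv2.imwrite("pics/topc.png",cv2.resize(a[110:290,110:430],(800,450),interpolation=cv2.INTER_CUBIC))
cv2.imwrite("pics/scc.png",cv2.resize(b[180:350,260:480],(776,600),interpolation=cv2.INTER_CUBIC))
E
```

```text
(no output)
```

View pics/topc.png

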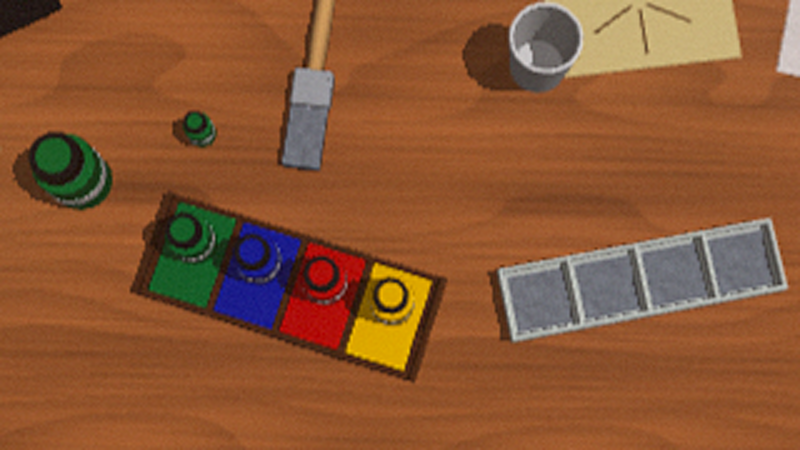

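View pics/scc.png

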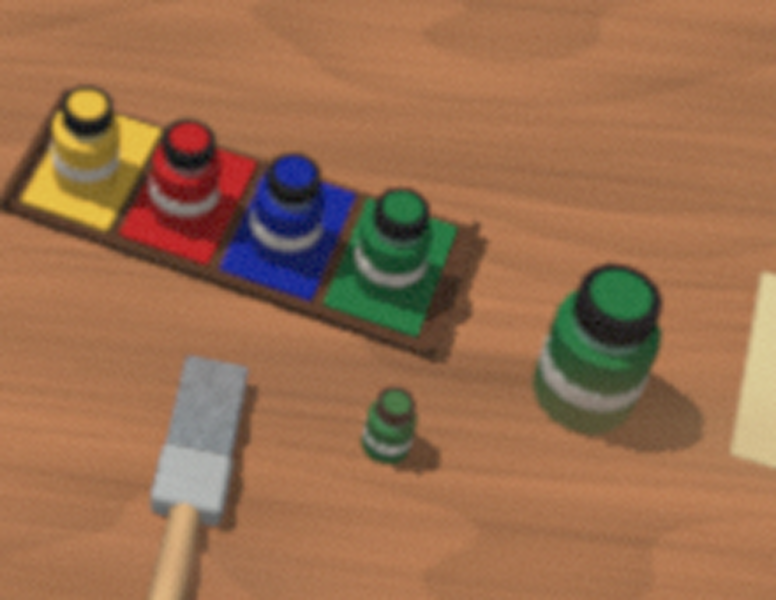

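Green candidates in the top image: (185,204) stands on the green tile and is medium, (189,161) is small, and (137,177) is big. The medium one on the tile is meant, as the enlarged crop confirms. Board order from the left is green, blue, red, yellow. The rack is on the right, at about (363,222).

```bash
cat > fit.py <<'E'
from h import *
from scipy.optimize import minimize
def hull(s,P):
    p=np.array([proj(s,q) for q in P],np.float32); m=np.zeros((420*4,560*4),np.uint8)
    cv2.fillConvexPoly(m,cv2.convexHull(np.round(p*4+1.5).astype(np.int32)),1); return cv2.resize(m*255,(560,420),interpolation=cv2.INTER_AREA)/255.
def box(v,lx,ly,h):
    x,y,a=v;c,s=np.cos(a),np.sin(a)
    return [(x+c*i*lx/2-s*j*ly/2,y+s*i*lx/2+c*j*ly/2,z) for i in(-1,1) for j in(-1,1) for z in(0,h)]
th=np.linspace(0,6.283,24)
def jar(v,z0):
    return [(v[0]+r*np.cos(t),v[1]+r*np.sin(t),z0+z) for r,z in((.022,0),(.022,.05),(.017,.07)) for t in th]
def fit(obs,model,x0,step):
    f=lambda v:-np.mean([(lambda h,m:np.minimum(h,m).sum()/np.maximum(h,m).sum())(hull(s,model(v)),m) for s,m in obs])
    r=minimize(f,x0,method="Nelder-Mead",options=dict(initial_simplex=[x0]+[np.array(x0)+step*e for e in np.eye(len(x0))],maxiter=120,xatol=2e-4,fatol=1e-4))
    return r.x,-r.fun
def masks(shots,name,near,z):
    o=[]
    for s in shots:
        for d in ctrl.silhouettes(s,name):
            if np.linalg.norm(np.array(d["centre"])-proj(s,[*near,z]))<15: o.append((s,d["mask"].astype(float)));break
    return o
E
python3 - <<'E'
from fit import *
S=[ctrl.snapshot("top"),ctrl.snapshot("scene")]
for n,p in dict(green=(.569,.275),blue=(.551,.207),red=(.533,.143),yellow=(.517,.074)).items():
    o=masks(S,f"jar_{n}_mid",p,.047)
    for sub in [o]+[[q] for q in o]: print(n,len(sub),fit(sub,lambda v:jar(v,.012),p,.008))
o=masks(S,"white_rack",(.545,-.179),.01)
for sub in [o]+[[q] for q in o]: print("rack",len(sub),fit(sub,lambda v:box(v,.074,.284,.02),(.545,-.179,.17),.01))
E
```

```text
green 1 (array([0.57042429, 0.27376055]), np.float64(0.9461576463552568))
green 1 (array([0.57042429, 0.27376055]), np.float64(0.9461576463552568))
blue 2 (array([0.5511673 , 0.20646643]), np.float64(0.831863797421338))
blue 1 (array([0.55223323, 0.20902383]), np.float64(0.7447827035412173))
blue 1 (array([0.55088694, 0.20636178]), np.float64(0.921640785074949))
red 2 (array([0.53189675, 0.13836714]), np.float64(0.928563111993282))
red 1 (array([0.5317507 , 0.13887034]), np.float64(0.9165349391544348))
red 1 (array([0.53196389, 0.13814085]), np.float64(0.9508665121588434))
yellow 2 (array([0.51178865, 0.07184486]), np.float64(0.9141335396784236))
yellow 1 (array([0.51284814, 0.07235181]), np.float64(0.8783475300348287))
yellow 1 (array([0.51187207, 0.07185742]), np.float64(0.9542936190830636))
rack 1 (array([ 0.54556398, -0.18226581,  0.21948577]), np.float64(0.9723808936852543))
rack 1 (array([ 0.54556398, -0.18226581,  0.21948577]), np.float64(0.9723808936852543))
```

```bash
cat > go.py <<'E'
import sys
from h import *
# usage: go.py x y z yaw [fractions] : scaled delta from the present pose, whole
x,y,z,yaw=map(float,sys.argv[1:5]); o=ctrl.get_obs()
a=np.radians(o["orientation"][2]); d=np.array([x,y,z])-o["tool_pos"]
tx=np.array([np.cos(a),np.sin(a),0]); ty=np.array([np.sin(a),-np.cos(a),0])
dy=(yaw-o["orientation"][2]+180)%360-180
print("t",round(o["clock"],2),"pos",o["tool_pos"].round(4),"rpy",o["orientation"].round(1),"open",round(o["opening"],4),"F",o["force"].round(1))
print("delta",np.array([d@tx/.2,d@ty/.2,-d[2]/.2,-dy/360]).round(3))
E
python3 go.py .5704 .2738 .19 -106.2
```

```text
t 2.0 pos [0.2396 0.631  0.2064] rpy [180.    0.  -20.8] open 0.0873 F [-0.1  0.1  0.5]
delta [2.18  1.083 0.082 0.237]
```

>>> {"method": "carry_out", "body": {
  "deltas": [
    [[1, 0.5, 0.04, 0.118, 1], [1, 0.5, 0.04, 0.118, 1], [1, 0.5, 0.04, 0.118, 1], [1, 0.5, 0.04, 0.118, 1], [1, 0.5, 0.04, 0.118, 1]]
  ]
}}

```text
clock: 2.5
tool_pos: [0.3929, 0.4637, 0.1987]
orientation: [-180.0, -0.0, -63.7]
force: [0.2, 0.2, 0.2]
opening: 0.0878
gripper_force: 0.0
```

```bash
python3 go.py .5704 .2738 .17 -106.2
```

```text
t 2.5 pos [0.3929 0.4637 0.1987] rpy [-180.    -0.   -63.7] open 0.0878 F [0.2 0.2 0.2]
delta [ 1.244 -0.375  0.143  0.118]
```

>>> {"method": "carry_out", "body": {
  "deltas": [
    [[1, -0.375, 0.14, 0.118, 1], [1, -0.375, 0.14, 0.118, 1], [1, -0.375, 0.14, 0.118, 1], [1, -0.375, 0.14, 0.118, 1], [1, -0.375, 0.14, 0.118, 1]]
  ]
}}

```text
clock: 3.0
tool_pos: [0.5503, 0.3182, 0.1696]
orientation: [180.0, -0.1, -106.3]
force: [-0.4, -0.4, -0.2]
opening: 0.0874
gripper_force: 0.0
```

```bash
python3 go.py .5704 .2738 .14 -106.2
```

```text
t 3.0 pos [0.5503 0.3182 0.1696] rpy [ 1.800e+02 -1.000e-01 -1.063e+02] open 0.0874 F [-0.4 -0.4 -0.2]
delta [ 0.185 -0.159  0.148 -0.   ]
```

>>> {"method": "carry_out", "body": {
  "deltas": [
    [[0.185, -0.16, 0.15, 0, 1], [0.185, -0.16, 0.15, 0, 1], [0.185, -0.16, 0.15, 0, 1], [0.185, -0.16, 0.15, 0, 1], [0.185, -0.16, 0.15, 0, 1]]
  ]
}}

```text
clock: 3.5
tool_pos: [0.5689, 0.2787, 0.1415]
orientation: [-179.9, 0.1, -105.7]
force: [-1.2, 0.5, 0.6]
opening: 0.0877
gripper_force: 0.0
```

```bash
python3 - <<'E'
from h import *
s=ctrl.snapshot("scene"); 
c=proj(s,[.57,.274,.05]).astype(int); im=cv2.cvtColor(s["color"],cv2.COLOR_RGB2BGR)[c[1]-85:c[1]+65,c[0]-100:c[0]+100]
cv2.imwrite("pics/g1.png",cv2.resize(im,(800,600),interpolation=cv2.INTER_CUBIC))
E
python3 go.py .5704 .2738 .032 -106.2
```

```text
t 3.55 pos [0.5688 0.2788 0.1414] rpy [-1.799e+02  1.000e-01 -1.057e+02] open 0.0877 F [ 0.3 -0.  -0.3]
delta [ 0.022 -0.015  0.547  0.002]
```

View pics/g1.png

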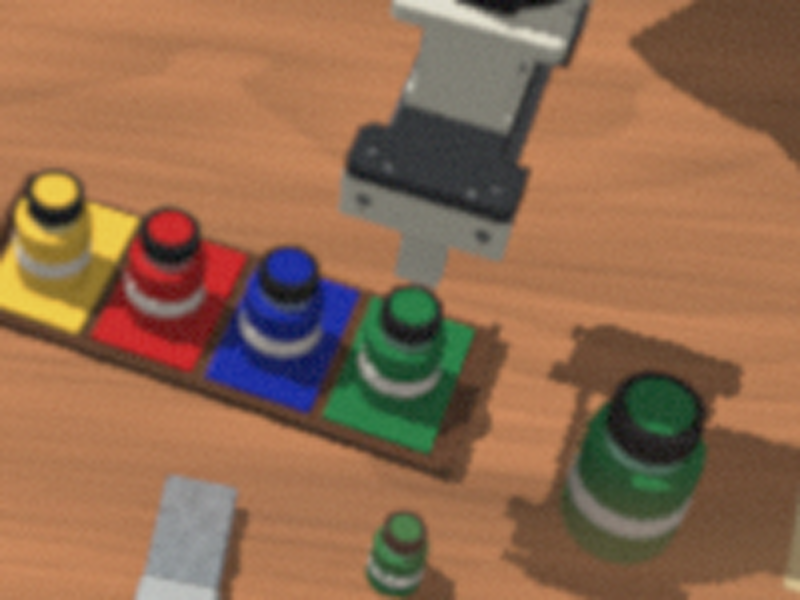

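The gripper is centred above the medium green jar (crop ~(410,300)), with its fingers across the row. Descending.

>>> {"method": "carry_out", "body": {
  "deltas": [
    [[0.02, -0.015, 0.15, 0.002, 1], [0.02, -0.015, 0.3, 0.002, 1], [0.02, -0.015, 0.43, 0.002, 1], [0.02, -0.015, 0.54, 0.002, 1], [0.02, -0.015, 0.54, 0.002, 1]]
  ]
}}

```text
clock: 4.05
tool_pos: [0.5686, 0.2725, 0.0299]
orientation: [179.8, -0.2, -106.4]
force: [0.1, -0.4, -0.6]
opening: 0.0875
gripper_force: 0.0
```

>>> {"method": "carry_out", "body": {
  "deltas": [
    [[0, 0, 0, 0, -1], [0, 0, 0, 0, -1], [0, 0, 0, 0, -1], [0, 0, 0, 0, -1], [0, 0, 0, 0, -1]]
  ]
}}

```text
clock: 4.55
tool_pos: [0.5708, 0.273, 0.0332]
orientation: [-180.0, 0.1, -106.5]
force: [-0.5, 0.3, 0.0]
opening: 0.0534
gripper_force: 0.0
```

>>> {"method": "carry_out", "body": {
  "deltas": [
    [[0, 0, 0, 0, -1], [0, 0, 0, 0, -1], [0, 0, 0, 0, -1], [0, 0, 0, 0, -1]]
  ]
}}

```text
clock: 4.95
tool_pos: [0.5706, 0.2728, 0.0327]
orientation: [-180.0, 0.0, -106.5]
force: [-2.0, 0.1, 3.4]
opening: 0.0432
gripper_force: 30.0
```

>>> {"method": "carry_out", "body": {
  "deltas": [
    [[0, 0, -0.1, 0, -1], [0, 0, -0.25, 0, -1], [0, 0, -0.4, 0, -1], [0, 0, -0.55, 0, -1], [0, 0, -0.55, 0, -1]]
  ]
}}

```text
clock: 5.45
tool_pos: [0.5728, 0.274, 0.1468]
orientation: [-179.7, 0.3, -106.4]
force: [0.9, 0.7, -2.6]
opening: 0.0429
gripper_force: 30.0
```

```bash
python3 go.py .5684 -.2848 .14 -77.4
```

```text
t 5.45 pos [0.5728 0.274  0.1468] rpy [-179.7    0.3 -106.4] open 0.0429 F [ 0.9  0.7 -2.6]
delta [ 2.686 -0.77   0.034 -0.081]
```

>>> {"method": "carry_out", "body": {
  "deltas": [
    [[0.2, -0.06, 0, 0, -1], [0.45, -0.13, 0, 0, -1], [0.7, -0.2, 0, 0, -1], [0.95, -0.27, 0, 0, -1], [0.95, -0.27, 0, 0, -1]]
  ]
}}

```text
clock: 5.95
tool_pos: [0.5668, 0.0705, 0.1413]
orientation: [179.9, -0.1, -106.7]
force: [0.1, -0.1, -2.4]
opening: 0.0424
gripper_force: 30.0
```

>>> {"method": "carry_out", "body": {
  "deltas": [
    [[0.2, -0.06, 0, 0, -1], [0.45, -0.13, 0, 0, -1], [0.7, -0.2, 0, 0, -1], [0.95, -0.27, 0, 0, -1], [0.95, -0.27, 0, 0, -1]]
  ]
}}

```text
clock: 6.45
tool_pos: [0.5652, -0.1265, 0.1412]
orientation: [179.9, -0.1, -106.7]
force: [-0.7, 0.4, -2.2]
opening: 0.0431
gripper_force: 30.0
```

```bash
python3 go.py .5684 -.2848 .13 -77.4
```

```text
t 6.45 pos [ 0.5652 -0.1265  0.1412] rpy [ 1.799e+02 -1.000e-01 -1.067e+02] open 0.0431 F [-0.7  0.4 -2.2]
delta [ 0.753 -0.243  0.056 -0.081]
```

>>> {"method": "carry_out", "body": {
  "deltas": [
    [[0.75, -0.24, 0.03, -0.081, -1], [0.75, -0.24, 0.03, -0.081, -1], [0.75, -0.24, 0.03, -0.081, -1], [0.75, -0.24, 0.03, -0.081, -1], [0.75, -0.24, 0.03, -0.081, -1]]
  ]
}}

```text
clock: 6.95
tool_pos: [0.5692, -0.2818, 0.1346]
orientation: [179.9, 0.1, -77.3]
force: [0.1, -0.1, -2.3]
opening: 0.0428
gripper_force: 30.0
```

>>> {"method": "carry_out", "body": {
  "deltas": [
    [[0, 0, 0, 0, -1], [0, 0, 0, 0, -1], [0, 0, 0, 0, -1]]
  ]
}}

```text
clock: 7.25
tool_pos: [0.5702, -0.2786, 0.1365]
orientation: [-180.0, 0.0, -77.3]
force: [-1.3, 0.6, -1.2]
opening: 0.0429
gripper_force: 30.0
```

```bash
python3 - <<'E'
from fit import *
for n in("top","scene"):
    s=ctrl.snapshot(n); print(n)
    z=ctrl.get_obs()["tool_pos"][2]
    o=masks([s],"jar_green_mid",(.568,-.285),z+.015)
    if o: print(n,fit(o,lambda v:jar(v,z-.020),(.568,-.285),.006))
E
python3 go.py .5684 -.2848 .028 -77.4
```

```text
top
top (array([ 0.56797656, -0.27310547]), np.float64(0.16797108609168207))
scene
scene (array([ 0.57441686, -0.27493245]), np.float64(0.3831821721405342))
t 7.45 pos [ 0.5702 -0.2791  0.1367] rpy [-180.    -0.   -77.3] open 0.043 F [-0.2  0.8 -1.5]
delta [0.026 0.015 0.544 0.   ]
```

>>> {"method": "carry_out", "body": {
  "deltas": [
    [[0.026, 0.015, 0.12, 0, -1], [0.026, 0.015, 0.25, 0, -1], [0.026, 0.015, 0.38, 0, -1], [0.026, 0.015, 0.48, 0, -1], [0.026, 0.015, 0.51, 0, -1]]
  ]
}}

```text
clock: 7.95
tool_pos: [0.5667, -0.2848, 0.0322]
orientation: [179.8, 0.1, -77.3]
force: [-0.3, -0.4, -2.5]
opening: 0.0432
gripper_force: 30.0
```

>>> {"method": "carry_out", "body": {
  "deltas": [
    [[0, 0, 0, 0, -1], [0, 0, 0, 0, -1], [0, 0, 0, 0, -1]]
  ]
}}

```text
clock: 8.25
tool_pos: [0.5692, -0.2857, 0.0359]
orientation: [-179.9, -0.1, -77.3]
force: [-0.3, -0.3, -1.7]
opening: 0.043
gripper_force: 30.0
```

```bash
python3 - <<'E'
from h import *
s=ctrl.snapshot("scene"); 
c=proj(s,[.55,-.22,.03]).astype(int); im=cv2.cvtColor(s["color"],cv2.COLOR_RGB2BGR)[c[1]-75:c[1]+75,c[0]-100:c[0]+100]
cv2.imwrite("pics/g2.png",cv2.resize(im,(800,600),interpolation=cv2.INTER_CUBIC))
E
python3 go.py .5684 -.2848 .0285 -77.4
```

```text
t 8.3 pos [ 0.569  -0.2856  0.0358] rpy [-1.799e+02 -1.000e-01 -7.730e+01] open 0.0431 F [ 0.3  0.2 -2.4]
delta [-0.005  0.002  0.037  0.   ]
```

View pics/g2.png

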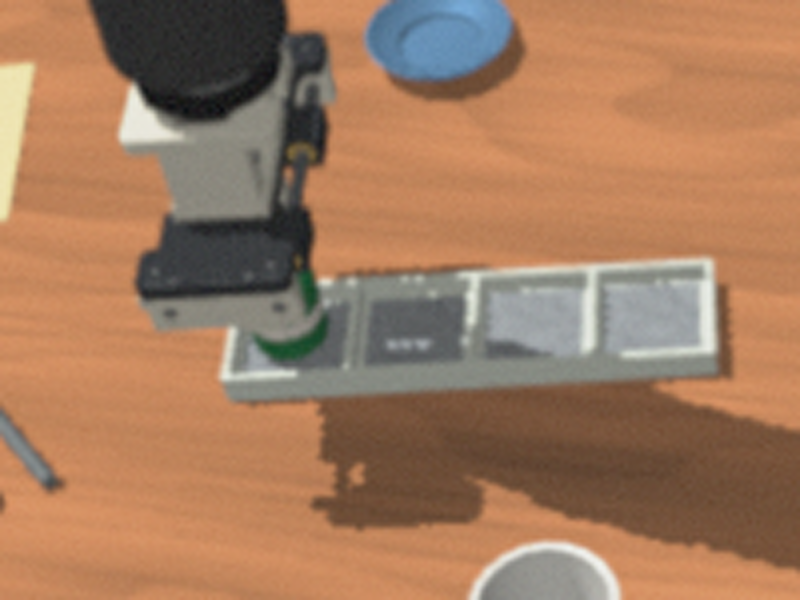

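The jar is centred in the right-end pocket (crop ~(290,340), pocket from 235 to 350) just above the floor. Lowering the last ~7 mm.

>>> {"method": "carry_out", "body": {
  "deltas": [
    [[0, 0, 0.015, 0, -1], [0, 0, 0.025, 0, -1], [0, 0, 0.033, 0, -1], [0, 0, 0.033, 0, -1], [0, 0, 0.033, 0, -1]]
  ]
}}

```text
clock: 8.8
tool_pos: [0.5682, -0.2856, 0.0287]
orientation: [-180.0, -0.0, -77.3]
force: [-3.2, 2.6, 5.3]
opening: 0.043
gripper_force: 30.0
```

```bash
python3 go.py .5684 -.2848 .0285 -77.4
```

```text
t 8.8 pos [ 0.5682 -0.2856  0.0287] rpy [-180.    -0.   -77.3] open 0.043 F [-3.2  2.6  5.3]
delta [-0.004 -0.002  0.001  0.   ]
```

Contact, with force up +5 N. Release.

>>> {"method": "carry_out", "body": {
  "deltas": [
    [[0, 0, 0, 0, 0.2], [0, 0, 0, 0, 0.4], [0, 0, 0, 0, 1], [0, 0, 0, 0, 1], [0, 0, 0, 0, 1]]
  ]
}}

```text
clock: 9.3
tool_pos: [0.5681, -0.2855, 0.0277]
orientation: [180.0, 0.0, -77.3]
force: [0.8, -0.6, -0.2]
opening: 0.0772
gripper_force: 0.0
```

>>> {"method": "carry_out", "body": {
  "deltas": [
    [[0, 0, -0.1, 0, 1], [0, 0, -0.25, 0, 1], [0, 0, -0.4, 0, 1], [0, 0, -0.55, 0, 1], [0, 0, -0.6, 0, 1]]
  ]
}}

```text
clock: 9.8
tool_pos: [0.5698, -0.2861, 0.1516]
orientation: [-179.8, -0.2, -77.3]
force: [0.2, -0.2, 0.8]
opening: 0.0876
gripper_force: 0.0
```

```bash
python3 go.py .5512 .2065 .14 -106.2
```

```text
t 9.8 pos [ 0.5698 -0.2861  0.1516] rpy [-179.8   -0.2  -77.3] open 0.0876 F [ 0.2 -0.2  0.8]
delta [-2.423 -0.452  0.058  0.08 ]
```

>>> {"method": "carry_out", "body": {
  "deltas": [
    [[-0.25, -0.05, 0, 0, 1], [-0.5, -0.1, 0, 0, 1], [-0.75, -0.15, 0, 0, 1], [-1, -0.19, 0, 0, 1], [-1, -0.19, 0, 0, 1]]
  ]
}}

```text
clock: 10.3
tool_pos: [0.561, -0.0776, 0.1478]
orientation: [-180.0, 0.0, -77.1]
force: [0.1, -0.9, 0.3]
opening: 0.0876
gripper_force: 0.0
```

>>> {"method": "carry_out", "body": {
  "deltas": [
    [[-0.25, -0.05, 0, 0, 1], [-0.5, -0.1, 0, 0, 1], [-0.75, -0.15, 0, 0, 1], [-1, -0.19, 0, 0, 1], [-1, -0.19, 0, 0, 1]]
  ]
}}

```text
clock: 10.8
tool_pos: [0.5543, 0.1258, 0.1475]
orientation: [-180.0, 0.0, -77.1]
force: [0.4, -0.5, 0.3]
opening: 0.0876
gripper_force: 0.0
```

```bash
python3 go.py .5512 .2065 .14 -106.2
```

```text
t 10.8 pos [0.5543 0.1258 0.1475] rpy [-180.     0.   -77.1] open 0.0876 F [ 0.4 -0.5  0.3]
delta [-0.397 -0.075  0.038  0.081]
```

>>> {"method": "carry_out", "body": {
  "deltas": [
    [[-0.2, -0.04, 0.03, 0.023, 1], [-0.4, -0.075, 0.03, 0.046, 1], [-0.4, -0.075, 0.03, 0.069, 1], [-0.4, -0.075, 0.03, 0.081, 1], [-0.4, -0.075, 0.03, 0.081, 1]]
  ]
}}

```text
clock: 11.3
tool_pos: [0.5513, 0.2025, 0.1413]
orientation: [180.0, -0.0, -106.5]
force: [-0.1, -0.1, 0.5]
opening: 0.088
gripper_force: 0.0
```

>>> {"method": "carry_out", "body": {
  "deltas": [
    [[0, 0, 0, 0, 1], [0, 0, 0, 0, 1]]
  ]
}}

```text
clock: 11.5
tool_pos: [0.5516, 0.2022, 0.1418]
orientation: [180.0, -0.0, -106.4]
force: [0.0, -0.5, -0.5]
opening: 0.0877
gripper_force: 0.0
```

```bash
python3 go.py .5512 .2065 .0325 -106.2
```

```text
t 11.5 pos [0.5516 0.2022 0.1418] rpy [ 180.    -0.  -106.4] open 0.0877 F [ 0.  -0.5 -0.5]
delta [-0.02   0.008  0.546 -0.001]
```

>>> {"method": "carry_out", "body": {
  "deltas": [
    [[-0.02, 0.008, 0.12, 0, 1], [-0.02, 0.008, 0.27, 0, 1], [-0.02, 0.008, 0.41, 0, 1], [-0.02, 0.008, 0.53, 0, 1], [-0.02, 0.008, 0.545, 0, 1]]
  ]
}}

```text
clock: 12.0
tool_pos: [0.5493, 0.2054, 0.03]
orientation: [179.8, -0.2, -106.5]
force: [-0.1, -1.8, -0.6]
opening: 0.0876
gripper_force: 0.0
```

>>> {"method": "carry_out", "body": {
  "deltas": [
    [[0, 0, 0, 0, -1], [0, 0, 0, 0, -1], [0, 0, 0, 0, -1], [0, 0, 0, 0, -1], [0, 0, 0, 0, -1]]
  ]
}}

```text
clock: 12.5
tool_pos: [0.5514, 0.2073, 0.0337]
orientation: [-180.0, 0.1, -106.5]
force: [-0.5, 0.4, 0.3]
opening: 0.053
gripper_force: 0.0
```

>>> {"method": "carry_out", "body": {
  "deltas": [
    [[0, 0, 0, 0, -1], [0, 0, 0, 0, -1], [0, 0, 0, 0, -1], [0, 0, 0, 0, -1]]
  ]
}}

```text
clock: 12.9
tool_pos: [0.5513, 0.2072, 0.0332]
orientation: [-180.0, 0.0, -106.5]
force: [-0.7, -0.5, 3.1]
opening: 0.0427
gripper_force: 30.0
```

>>> {"method": "carry_out", "body": {
  "deltas": [
    [[0, 0, -0.1, 0, -1], [0, 0, -0.25, 0, -1], [0, 0, -0.4, 0, -1], [0, 0, -0.55, 0, -1], [0, 0, -0.55, 0, -1]]
  ]
}}

```text
clock: 13.4
tool_pos: [0.5532, 0.2083, 0.147]
orientation: [-179.7, 0.3, -106.4]
force: [0.2, 0.4, -1.1]
opening: 0.043
gripper_force: 30.0
```

```bash
python3 go.py .5532 -.2165 .14 -77.4
```

```text
t 13.4 pos [0.5532 0.2083 0.147 ] rpy [-179.7    0.3 -106.4] open 0.043 F [ 0.2  0.4 -1.1]
delta [ 2.037 -0.601  0.035 -0.081]
```

>>> {"method": "carry_out", "body": {
  "deltas": [
    [[0.2, -0.06, 0, 0, -1], [0.45, -0.13, 0, 0, -1], [0.7, -0.2, 0, 0, -1], [0.9, -0.27, 0, 0, -1], [0.9, -0.27, 0, 0, -1]]
  ]
}}

```text
clock: 13.9
tool_pos: [0.5504, 0.0146, 0.1418]
orientation: [179.9, -0.1, -106.7]
force: [-0.5, 0.4, -0.5]
opening: 0.0427
gripper_force: 30.0
```

>>> {"method": "carry_out", "body": {
  "deltas": [
    [[0.2, -0.06, 0, -0.02, -1], [0.45, -0.13, 0, -0.04, -1], [0.7, -0.2, 0, -0.06, -1], [0.9, -0.27, 0, -0.081, -1], [0.9, -0.27, 0, -0.081, -1]]
  ]
}}

```text
clock: 14.4
tool_pos: [0.5517, -0.1729, 0.1416]
orientation: [179.9, 0.0, -77.2]
force: [-0.8, -0.0, -1.6]
opening: 0.0431
gripper_force: 30.0
```

```bash
python3 go.py .5532 -.2165 .13 -77.4
```

```text
t 14.4 pos [ 0.5517 -0.1729  0.1416] rpy [179.9   0.  -77.2] open 0.0431 F [-0.8 -0.  -1.6]
delta [0.214 0.041 0.058 0.001]
```

>>> {"method": "carry_out", "body": {
  "deltas": [
    [[0.11, 0.02, 0, 0, -1], [0.21, 0.04, 0.02, 0, -1], [0.21, 0.04, 0.02, 0, -1], [0.21, 0.04, 0.02, 0, -1], [0.21, 0.04, 0.02, 0, -1]]
  ]
}}

```text
clock: 14.9
tool_pos: [0.5539, -0.2107, 0.1385]
orientation: [180.0, 0.0, -77.3]
force: [-0.3, 0.0, -2.1]
opening: 0.043
gripper_force: 30.0
```

```bash
python3 go.py .5532 -.2165 .036 -77.4
```

```text
t 14.9 pos [ 0.5539 -0.2107  0.1385] rpy [180.    0.  -77.3] open 0.043 F [-0.3  0.  -2.1]
delta [0.028 0.01  0.512 0.   ]
```

>>> {"method": "carry_out", "body": {
  "deltas": [
    [[0.028, 0.01, 0.12, 0, -1], [0.028, 0.01, 0.25, 0, -1], [0.028, 0.01, 0.38, 0, -1], [0.028, 0.01, 0.48, 0, -1], [0.028, 0.01, 0.51, 0, -1]]
  ]
}}

```text
clock: 15.4
tool_pos: [0.5519, -0.2163, 0.0347]
orientation: [179.8, 0.1, -77.3]
force: [0.4, 0.7, -0.9]
opening: 0.0427
gripper_force: 30.0
```

>>> {"method": "carry_out", "body": {
  "deltas": [
    [[0, 0, 0, 0, -1], [0, 0, 0, 0, -1], [0, 0, 0, 0, -1]]
  ]
}}

```text
clock: 15.7
tool_pos: [0.5543, -0.2173, 0.0382]
orientation: [-179.9, -0.0, -77.3]
force: [0.7, 0.3, -0.7]
opening: 0.0429
gripper_force: 30.0
```

```bash
python3 go.py .5532 -.2165 .0285 -77.4
```

```text
t 15.7 pos [ 0.5543 -0.2173  0.0382] rpy [-179.9   -0.   -77.3] open 0.0429 F [ 0.7  0.3 -0.7]
delta [-0.005  0.004  0.049  0.   ]
```

>>> {"method": "carry_out", "body": {
  "deltas": [
    [[0, 0, 0.02, 0, -1], [0, 0, 0.035, 0, -1], [0, 0, 0.046, 0, -1], [0, 0, 0.046, 0, -1], [0, 0, 0.046, 0, -1]]
  ]
}}

```text
clock: 16.2
tool_pos: [0.5537, -0.2176, 0.0291]
orientation: [-180.0, -0.0, -77.3]
force: [-4.0, 3.0, 11.5]
opening: 0.0434
gripper_force: 30.0
```

>>> {"method": "carry_out", "body": {
  "deltas": [
    [[0, 0, 0, 0, 0.2], [0, 0, 0, 0, 0.4], [0, 0, 0, 0, 1], [0, 0, 0, 0, 1], [0, 0, 0, 0, 1]]
  ]
}}

```text
clock: 16.7
tool_pos: [0.5532, -0.2174, 0.0275]
orientation: [180.0, 0.0, -77.3]
force: [0.0, 0.5, -0.6]
opening: 0.0772
gripper_force: 0.0
```

>>> {"method": "carry_out", "body": {
  "deltas": [
    [[0, 0, -0.1, 0, 1], [0, 0, -0.25, 0, 1], [0, 0, -0.4, 0, 1], [0, 0, -0.55, 0, 1], [0, 0, -0.6, 0, 1]]
  ]
}}

```text
clock: 17.2
tool_pos: [0.555, -0.2178, 0.1511]
orientation: [-179.7, -0.1, -77.3]
force: [0.5, -0.2, -0.2]
opening: 0.088
gripper_force: 0.0
```

```bash
python3 go.py .5319 .1384 .14 -106.2
```

```text
t 17.2 pos [ 0.555  -0.2178  0.1511] rpy [-1.797e+02 -1.000e-01 -7.730e+01] open 0.088 F [ 0.5 -0.2 -0.2]
delta [-1.763 -0.28   0.056  0.08 ]
```

>>> {"method": "carry_out", "body": {
  "deltas": [
    [[-0.25, -0.04, 0, 0, 1], [-0.5, -0.08, 0, 0, 1], [-0.75, -0.12, 0, 0, 1], [-0.9, -0.14, 0, 0, 1], [-0.9, -0.14, 0, 0, 1]]
  ]
}}

```text
clock: 17.7
tool_pos: [0.5407, -0.0324, 0.1475]
orientation: [-180.0, 0.0, -77.1]
force: [0.3, -0.6, -0.0]
opening: 0.0874
gripper_force: 0.0
```

>>> {"method": "carry_out", "body": {
  "deltas": [
    [[-0.2, -0.04, 0, 0.02, 1], [-0.4, -0.08, 0, 0.04, 1], [-0.65, -0.12, 0.03, 0.06, 1], [-0.85, -0.14, 0.03, 0.08, 1], [-0.85, -0.14, 0.03, 0.08, 1]]
  ]
}}

```text
clock: 18.2
tool_pos: [0.5308, 0.1397, 0.1411]
orientation: [180.0, -0.0, -106.2]
force: [0.6, -1.1, 0.1]
opening: 0.0877
gripper_force: 0.0
```

>>> {"method": "carry_out", "body": {
  "deltas": [
    [[0, 0, 0, 0, 1], [0, 0, 0, 0, 1]]
  ]
}}

```text
clock: 18.4
tool_pos: [0.5309, 0.1355, 0.1413]
orientation: [180.0, -0.0, -106.1]
force: [0.5, 0.1, 0.2]
opening: 0.0879
gripper_force: 0.0
```

```bash
python3 go.py .5319 .1384 .0325 -106.2
```

```text
t 18.4 pos [0.5309 0.1355 0.1413] rpy [ 180.    -0.  -106.1] open 0.0879 F [0.5 0.1 0.2]
delta [-0.015 -0.001  0.544  0.   ]
```

>>> {"method": "carry_out", "body": {
  "deltas": [
    [[-0.015, 0, 0.12, 0, 1], [-0.015, 0, 0.27, 0, 1], [-0.015, 0, 0.41, 0, 1], [-0.015, 0, 0.53, 0, 1], [-0.015, 0, 0.545, 0, 1]]
  ]
}}

```text
clock: 18.9
tool_pos: [0.53, 0.1366, 0.0299]
orientation: [179.8, -0.2, -106.2]
force: [-0.6, -0.6, 1.2]
opening: 0.0878
gripper_force: 0.0
```

>>> {"method": "carry_out", "body": {
  "deltas": [
    [[0, 0, 0, 0, -1], [0, 0, 0, 0, -1], [0, 0, 0, 0, -1], [0, 0, 0, 0, -1], [0, 0, 0, 0, -1]]
  ]
}}

```text
clock: 19.4
tool_pos: [0.5322, 0.1395, 0.0334]
orientation: [-180.0, 0.1, -106.1]
force: [-0.2, -1.5, 0.1]
opening: 0.0531
gripper_force: 0.0
```

>>> {"method": "carry_out", "body": {
  "deltas": [
    [[0, 0, 0, 0, -1], [0, 0, 0, 0, -1], [0, 0, 0, 0, -1], [0, 0, 0, 0, -1]]
  ]
}}

```text
clock: 19.8
tool_pos: [0.5321, 0.1394, 0.033]
orientation: [-180.0, 0.0, -106.1]
force: [-0.6, 0.6, 4.6]
opening: 0.043
gripper_force: 30.0
```

>>> {"method": "carry_out", "body": {
  "deltas": [
    [[0, 0, -0.1, 0, -1], [0, 0, -0.25, 0, -1], [0, 0, -0.4, 0, -1], [0, 0, -0.55, 0, -1], [0, 0, -0.55, 0, -1]]
  ]
}}

```text
clock: 20.3
tool_pos: [0.534, 0.1403, 0.1466]
orientation: [-179.7, 0.3, -106.1]
force: [0.3, 0.4, -1.0]
opening: 0.0432
gripper_force: 30.0
```

```bash
python3 go.py .5380 -.1481 .14 -77.4
```

```text
t 20.3 pos [0.534  0.1403 0.1466] rpy [-179.7    0.3 -106.1] open 0.0432 F [ 0.3  0.4 -1. ]
delta [ 1.38  -0.419  0.033 -0.08 ]
```

>>> {"method": "carry_out", "body": {
  "deltas": [
    [[0.2, -0.06, 0, 0, -1], [0.4, -0.12, 0, 0, -1], [0.6, -0.18, 0, 0, -1], [0.7, -0.21, 0, 0, -1], [0.7, -0.21, 0, 0, -1]]
  ]
}}

```text
clock: 20.8
tool_pos: [0.5322, -0.0094, 0.1415]
orientation: [179.9, -0.1, -106.3]
force: [-0.8, -0.0, -2.0]
opening: 0.0427
gripper_force: 30.0
```

>>> {"method": "carry_out", "body": {
  "deltas": [
    [[0.2, -0.06, 0, -0.02, -1], [0.4, -0.12, 0, -0.04, -1], [0.6, -0.18, 0, -0.06, -1], [0.68, -0.21, 0.01, -0.08, -1], [0.68, -0.21, 0.01, -0.08, -1]]
  ]
}}

```text
clock: 21.3
tool_pos: [0.5353, -0.1508, 0.1393]
orientation: [179.9, 0.0, -77.3]
force: [-0.4, 0.7, -1.5]
opening: 0.0428
gripper_force: 30.0
```

>>> {"method": "carry_out", "body": {
  "deltas": [
    [[0, 0, 0, 0, -1], [0, 0, 0, 0, -1]]
  ]
}}

```text
clock: 21.5
tool_pos: [0.5359, -0.1483, 0.1403]
orientation: [180.0, 0.0, -77.4]
force: [0.7, -0.4, -1.7]
opening: 0.0427
gripper_force: 30.0
```

```bash
python3 go.py .5380 -.1481 .036 -77.4
```

```text
t 21.5 pos [ 0.5359 -0.1483  0.1403] rpy [180.    0.  -77.4] open 0.0427 F [ 0.7 -0.4 -1.7]
delta [ 0.001 -0.011  0.521  0.   ]
```

>>> {"method": "carry_out", "body": {
  "deltas": [
    [[0, -0.01, 0.12, 0, -1], [0, -0.01, 0.25, 0, -1], [0, -0.01, 0.38, 0, -1], [0, -0.01, 0.48, 0, -1], [0, -0.01, 0.52, 0, -1]]
  ]
}}

```text
clock: 22.0
tool_pos: [0.5368, -0.1477, 0.0348]
orientation: [179.8, 0.0, -77.3]
force: [-0.2, -0.3, -1.3]
opening: 0.0427
gripper_force: 30.0
```

>>> {"method": "carry_out", "body": {
  "deltas": [
    [[0, 0, 0, 0, -1], [0, 0, 0, 0, -1], [0, 0, 0, 0, -1]]
  ]
}}

```text
clock: 22.3
tool_pos: [0.5389, -0.1486, 0.0379]
orientation: [-179.9, -0.0, -77.3]
force: [0.7, -0.5, -0.3]
opening: 0.0428
gripper_force: 30.0
```

```bash
python3 go.py .5380 -.1481 .0288 -77.4
```

```text
t 22.3 pos [ 0.5389 -0.1486  0.0379] rpy [-179.9   -0.   -77.3] open 0.0428 F [ 0.7 -0.5 -0.3]
delta [-0.003  0.004  0.046  0.   ]
```

>>> {"method": "carry_out", "body": {
  "deltas": [
    [[0, 0, 0.02, 0, -1], [0, 0, 0.033, 0, -1], [0, 0, 0.043, 0, -1], [0, 0, 0.043, 0, -1], [0, 0, 0.043, 0, -1]]
  ]
}}

```text
clock: 22.8
tool_pos: [0.5381, -0.1489, 0.0289]
orientation: [-180.0, -0.0, -77.3]
force: [-2.3, 1.2, 7.6]
opening: 0.0429
gripper_force: 30.0
```

>>> {"method": "carry_out", "body": {
  "deltas": [
    [[0, 0, 0, 0, 0.2], [0, 0, 0, 0, 0.4], [0, 0, 0, 0, 1], [0, 0, 0, 0, 1], [0, 0, 0, 0, 1]]
  ]
}}

```text
clock: 23.3
tool_pos: [0.5379, -0.1488, 0.0279]
orientation: [180.0, 0.0, -77.3]
force: [-0.5, 0.6, -0.2]
opening: 0.0774
gripper_force: 0.0
```

>>> {"method": "carry_out", "body": {
  "deltas": [
    [[0, 0, -0.1, 0, 1], [0, 0, -0.25, 0, 1], [0, 0, -0.4, 0, 1], [0, 0, -0.55, 0, 1], [0, 0, -0.6, 0, 1]]
  ]
}}

```text
clock: 23.8
tool_pos: [0.5396, -0.149, 0.1514]
orientation: [-179.7, -0.1, -77.3]
force: [0.3, 0.6, 0.2]
opening: 0.0876
gripper_force: 0.0
```

```bash
python3 go.py .5120 .0718 .14 -106.2
```

```text
t 23.8 pos [ 0.5396 -0.149   0.1514] rpy [-1.797e+02 -1.000e-01 -7.730e+01] open 0.0876 F [0.3 0.6 0.2]
delta [-1.107 -0.108  0.057  0.08 ]
```

>>> {"method": "carry_out", "body": {
  "deltas": [
    [[-0.2, -0.02, 0, 0.02, 1], [-0.4, -0.04, 0, 0.04, 1], [-0.6, -0.06, 0, 0.06, 1], [-0.8, -0.08, 0, 0.08, 1], [-1, -0.1, 0.03, 0.08, 1]]
  ]
}}

```text
clock: 24.3
tool_pos: [0.5134, 0.0523, 0.1423]
orientation: [-179.9, 0.0, -106.4]
force: [1.4, 0.2, -0.2]
opening: 0.0878
gripper_force: 0.0
```

>>> {"method": "carry_out", "body": {
  "deltas": [
    [[0, 0, 0, 0, 1], [0, 0, 0, 0, 1], [0, 0, 0, 0, 1]]
  ]
}}

```text
clock: 24.6
tool_pos: [0.5134, 0.0502, 0.1418]
orientation: [180.0, -0.0, -106.1]
force: [0.3, 1.1, -1.5]
opening: 0.0875
gripper_force: 0.0
```

```bash
python3 go.py .5120 .0718 .0325 -106.2
```

```text
t 24.6 pos [0.5134 0.0502 0.1418] rpy [ 180.    -0.  -106.1] open 0.0875 F [ 0.3  1.1 -1.5]
delta [-0.102  0.037  0.547  0.   ]
```

>>> {"method": "carry_out", "body": {
  "deltas": [
    [[-0.1, 0.035, 0.0, 0, 1], [-0.1, 0.035, 0.15, 0, 1], [-0.1, 0.035, 0.33, 0, 1], [-0.1, 0.035, 0.5, 0, 1], [-0.1, 0.035, 0.545, 0, 1]]
  ]
}}

```text
clock: 25.1
tool_pos: [0.5101, 0.0696, 0.0299]
orientation: [179.8, -0.2, -106.2]
force: [0.0, -0.2, -0.5]
opening: 0.0876
gripper_force: 0.0
```

>>> {"method": "carry_out", "body": {
  "deltas": [
    [[0, 0, 0, 0, -1], [0, 0, 0, 0, -1], [0, 0, 0, 0, -1], [0, 0, 0, 0, -1], [0, 0, 0, 0, -1]]
  ]
}}

```text
clock: 25.6
tool_pos: [0.5128, 0.0721, 0.034]
orientation: [-179.9, 0.1, -106.1]
force: [0.9, -0.2, 0.3]
opening: 0.0529
gripper_force: 0.0
```

>>> {"method": "carry_out", "body": {
  "deltas": [
    [[0, 0, 0, 0, -1], [0, 0, 0, 0, -1], [0, 0, 0, 0, -1], [0, 0, 0, 0, -1]]
  ]
}}

```text
clock: 26.0
tool_pos: [0.5127, 0.072, 0.0335]
orientation: [-180.0, 0.0, -106.1]
force: [-0.9, -0.5, 4.7]
opening: 0.0429
gripper_force: 30.0
```

>>> {"method": "carry_out", "body": {
  "deltas": [
    [[0, 0, -0.1, 0, -1], [0, 0, -0.25, 0, -1], [0, 0, -0.4, 0, -1], [0, 0, -0.55, 0, -1], [0, 0, -0.55, 0, -1]]
  ]
}}

```text
clock: 26.5
tool_pos: [0.5144, 0.0727, 0.1468]
orientation: [-179.7, 0.2, -106.1]
force: [1.2, 0.3, -1.3]
opening: 0.0427
gripper_force: 30.0
```

```bash
python3 go.py .5228 -.0798 .14 -77.4
```

```text
t 26.5 pos [0.5144 0.0727 0.1468] rpy [-179.7    0.2 -106.1] open 0.0427 F [ 1.2  0.3 -1.3]
delta [ 0.721 -0.251  0.034 -0.08 ]
```

>>> {"method": "carry_out", "body": {
  "deltas": [
    [[0.2, -0.06, 0, -0.02, -1], [0.4, -0.12, 0, -0.04, -1], [0.6, -0.18, 0, -0.06, -1], [0.72, -0.25, 0.01, -0.08, -1], [0.72, -0.25, 0.01, -0.08, -1]]
  ]
}}

```text
clock: 27.0
tool_pos: [0.5196, -0.083, 0.1396]
orientation: [179.9, 0.0, -77.2]
force: [-1.8, 0.8, -2.0]
opening: 0.043
gripper_force: 30.0
```

>>> {"method": "carry_out", "body": {
  "deltas": [
    [[0, 0, 0, 0, -1], [0, 0, 0, 0, -1], [0, 0, 0, 0, -1]]
  ]
}}

```text
clock: 27.3
tool_pos: [0.5202, -0.0796, 0.1408]
orientation: [180.0, 0.0, -77.3]
force: [0.7, 0.1, -0.8]
opening: 0.0432
gripper_force: 30.0
```

```bash
python3 go.py .5228 -.0798 .036 -77.4
```

```text
t 27.3 pos [ 0.5202 -0.0796  0.1408] rpy [180.    0.  -77.3] open 0.0432 F [ 0.7  0.1 -0.8]
delta [ 0.004 -0.012  0.524  0.   ]
```

>>> {"method": "carry_out", "body": {
  "deltas": [
    [[0, -0.01, 0.12, 0, -1], [0, -0.01, 0.25, 0, -1], [0, -0.01, 0.38, 0, -1], [0, -0.01, 0.48, 0, -1], [0, -0.01, 0.52, 0, -1]]
  ]
}}

```text
clock: 27.8
tool_pos: [0.5211, -0.0793, 0.0353]
orientation: [179.8, 0.0, -77.3]
force: [-0.4, 0.1, -0.6]
opening: 0.0432
gripper_force: 30.0
```

>>> {"method": "carry_out", "body": {
  "deltas": [
    [[0, 0, 0, 0, -1], [0, 0, 0, 0, -1], [0, 0, 0, 0, -1]]
  ]
}}

```text
clock: 28.1
tool_pos: [0.5233, -0.0796, 0.0383]
orientation: [-179.9, -0.0, -77.3]
force: [0.3, -0.3, -0.8]
opening: 0.0427
gripper_force: 30.0
```

```bash
python3 go.py .5228 -.0798 .0293 -77.4
```

```text
t 28.1 pos [ 0.5233 -0.0796  0.0383] rpy [-179.9   -0.   -77.3] open 0.0427 F [ 0.3 -0.3 -0.8]
delta [0.    0.003 0.045 0.   ]
```

>>> {"method": "carry_out", "body": {
  "deltas": [
    [[0, 0, 0.02, 0, -1], [0, 0, 0.033, 0, -1], [0, 0, 0.043, 0, -1], [0, 0, 0.043, 0, -1], [0, 0, 0.043, 0, -1]]
  ]
}}

```text
clock: 28.6
tool_pos: [0.5226, -0.08, 0.0294]
orientation: [-180.0, -0.0, -77.3]
force: [-3.0, 1.3, 9.0]
opening: 0.0429
gripper_force: 30.0
```

Release, rise, and move clear to the left for a check.

>>> {"method": "carry_out", "body": {
  "deltas": [
    [[0, 0, 0, 0, 0.2], [0, 0, 0, 0, 0.4], [0, 0, 0, 0, 1], [0, 0, 0, 0, 1], [0, 0, 0, 0, 1]]
  ]
}}

```text
clock: 29.1
tool_pos: [0.5223, -0.08, 0.0283]
orientation: [180.0, -0.0, -77.3]
force: [-0.1, 0.0, -0.1]
opening: 0.0774
gripper_force: 0.0
```

>>> {"method": "carry_out", "body": {
  "deltas": [
    [[0, 0, -0.1, 0, 1], [0, 0, -0.25, 0, 1], [0, 0, -0.4, 0, 1], [0, 0, -0.55, 0, 1], [0, 0, -0.6, 0, 1]]
  ]
}}

```text
clock: 29.6
tool_pos: [0.524, -0.0799, 0.1517]
orientation: [-179.7, -0.0, -77.3]
force: [0.7, 0.3, 0.5]
opening: 0.0877
gripper_force: 0.0
```

>>> {"method": "carry_out", "body": {
  "deltas": [
    [[-0.25, 0, 0, 0, 1], [-0.5, 0, 0, 0, 1], [-0.75, 0, 0, 0, 1], [-1, 0, 0, 0, 1], [-1, 0, 0, 0, 1]]
  ]
}}

```text
clock: 30.1
tool_pos: [0.4776, 0.1198, 0.1484]
orientation: [-180.0, 0.0, -77.0]
force: [-0.2, -0.3, -0.1]
opening: 0.088
gripper_force: 0.0
```

```bash
python3 - <<'E'
from fit import *
S=[ctrl.snapshot("top"),ctrl.snapshot("scene")]
a=.2195;C=np.array([.5456,-.1823])
for n,y in dict(green=-.105,blue=-.035,red=.035,yellow=.105).items():
    p=C+y*np.array([-np.sin(a),np.cos(a)])
    o=masks(S,f"jar_{n}_mid",p,.043)
    if o:
        v,q=fit(o,lambda v:jar(v,.008),p,.006); d=v-C
        print(n,len(o),round(q,2),"rack xy",round(d[0]*np.cos(a)+d[1]*np.sin(a),4),round(-d[0]*np.sin(a)+d[1]*np.cos(a),4))
im=cv2.cvtColor(S[1]["color"],cv2.COLOR_RGB2BGR)
cv2.imwrite("pics/end.png",cv2.resize(im[130:350,80:360],(760,597),interpolation=cv2.INTER_CUBIC))
E
```

```text
green 2 0.92 rack xy -0.0008 -0.1052
blue 2 0.91 rack xy 0.0012 -0.0355
red 2 0.91 rack xy -0.0003 0.0336
yellow 2 0.88 rack xy 0.0007 0.1032
```

View pics/end.png

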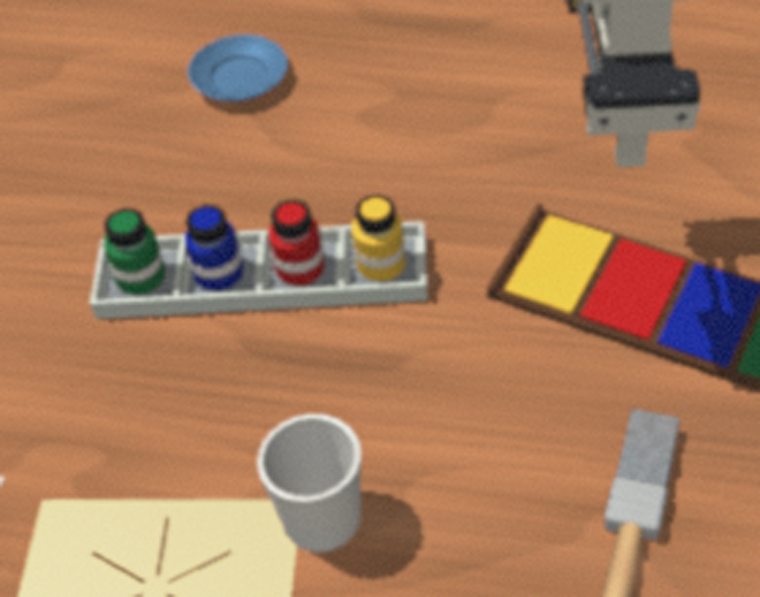

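All four jars stand upright and centred in their pockets: crop x ≈ 135 green, 213 blue, 295 red, 378 yellow, in a view facing the robot. The robot is clear of everything.

```bash
python3 -c "
from plant import ctrl
print(ctrl.close_job())"
```

```text
the job is handed in; nothing more can be done
None
```

The job is handed in: from the left, the white rack now holds yellow, red, blue and green, all upright and within about 2 mm of their pocket centres by the last camera check; the hand-in returned no verdict.

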